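# Centre the wobbly vase on its display stand

## Task

Get the little celadon vase ready for its close-up: with light fingertip taps low on its belly, nudge it until it stands at the centre of the round wooden display stand, its foot wholly inside the brass ring. Only touch and push it, gently: do not grip, lift, press hard, tip or knock it off, and leave everything else on the desk undisturbed. Finish with the vase standing upright and still and your fingers away from it.

Things in the scene. Friction and masses are not known exactly. Their poses are not given: they have to be found in the camera images.
- vase: the top-heavy pale-green ceramic vase, off-centre on the stand. Round about its z axis (up): foot 30 mm in diameter, widest (48 mm) 17 mm above its underside, neck 19 mm at 48 mm, lip 31 mm, 64 mm tall. 0.08 to 0.17 kg, friction on the stand 0.5 to 0.7: a slow push at its widest part slides it, one on neck or lip tips it; it stops when the push stops. Origin: centre of its underside
- stand: the fixed round brown wooden display stand, 110 mm in diameter (116 mm at its foot), its flat top 50 mm above the desk. A flush brass ring, inner diameter 48 mm, outer 55 mm, marks the centre of the top. It does not move. Origin at the centre of its underside, on the desk; the centre of the top is 50 mm above the origin
- tub: the empty clear plastic wash tub with three compartments, 140 mm across its rim, 105 mm tall; origin at the centre of its underside. To be left alone
- glue: the pale glue bottle, 48 mm diameter, 140 mm tall; origin at the centre of its underside. To be left alone
- palette: the white ceramic paint dish, 140 mm across, 14 mm tall; origin at the centre of its underside. To be left alone
- brush: the wooden-handled paint brush lying flat, about 220 mm long along its own x axis, under 30 mm tall. To be left alone
- tube: the loose white and red paint tube lying flat, 24 mm wide (its own x), about 90 mm long with its cap (its own y), 16 mm tall; origin under its middle. To be left alone
- mouse: the white computer mouse, 100 x 58 mm, 24 mm tall; origin at the centre of its underside. To be left alone
- seal: the upright red-brown stone seal, 24 mm square, 66 mm tall; origin at the centre of its underside. To be left alone

How it is judged:
At the end, for the whole second after the job is handed in: the vase stands upright (within 0.06 rad) and still (under 0.02 m/s) on top of the stand, its axis within 9 mm of the centre of the stand, that is with its foot inside the brass ring (horizontal distance between vase and stand below 0.009 m and angle between vase's own z axis and vertical below 0.06 rad and z of vase in the frame of stand between 0.047 and 0.053 m and linear speed of vase below 0.02 m/s); the robot touches nothing.
It fails at once if the vase is lifted: raised more than 10 mm off the stand's top (z of vase in the frame of stand above 0.06 m).
It fails at once if the vase is tipped more than 0.4 rad (angle between vase's own z axis and vertical above 0.4 rad).
It fails at once if the vase is knocked off the stand (z of vase in the frame of stand below 0.04 m).
It fails at once if the vase is gripped, pressed or struck hard (over 5 N by the fingers or arm) (contact force between any of the fingers, the arm and vase above 5 N).
It fails at once if something else on the desk is disturbed: moved more than 15 mm (distance of any of tub, glue, palette, brush, tube, mouse, seal from where it was at the start of the episode above 0.015 m).
It also fails if it takes over 54 s, if anything falls off the work surface, if the arm or the gripper's body presses on something with over 40 N, if the wrist force passes 120 N, or if a joint passes its speed limit or range.

## Robot

A 6-joint arm with a two-finger parallel gripper is mounted at the origin on the work surface. World frame = base frame: x ahead of the robot, y to its left, z up, the work surface at z = 0. Lengths are in m, angles in rad, forces in N, time in s.
With the tool pointing down it reaches from about 0.35 to 0.975 m from the base axis. Payload 4.9 kg.
Tool frame: the origin (TCP) lies at the very end of the fingers, on their centre line; the grasp point (between the pads) lies manip.grip_point_offset behind it (manip.grip_point_offset is the distance from the TCP to the grasp point, in m); z points along the fingers, y is the line along which they close (so a half turn about z gives the same grasp; the last joint's range is limited). The gripper opens to 85 mm and grips with 20 to 120 N. Pads are 22 mm wide; open, the fingers measure 114 mm over their backs; the gripper's body (76 mm by 85 mm) begins 54 mm behind the grasp point. The pads swing forward as they close: fully open they stand 13 mm farther back than shut.
Start: joints at [-1.458, 0.053, 1.613, -0, 1.476, -0.119], TCP at [0.144, -0.608, 0.231] pointing down, gripper open.
Joint ranges: [-3.01, 3.01], [-1.01, 2.22], [0.06, 2.58], [-1.02, 4.17], [0.09, 2.62], [-3.14, 3.14]. Speed limits (rad/s): [2.57, 2.57, 3.14, 3.14, 3.14, 3.14].

## Interface

Orientations are given as a unit quaternion [w, x, y, z].
In Python, from plant import manip gives the robot as it stands.
- The arm moves only by the shell command python3 -m crank 'ROWS' [OPENING]. ROWS is JSON, a list of rows, each an object of numbers: "x", "y", "z": the shift along the tool's x, y, z in cm; "turn": the turn about the tool's z in rad. In form: [{"x": .., "y": .., "z": .., "turn": ..}, ...]. A call has 1 to 5 rows; each row shifts and turns the commanded pose from where the row before left it, along the tool's axes as they then stand; what a row does not reach is not made up. A row lasts 1/10 s, in which the tool goes at most 50 mm and 8.59 degrees, less where a joint would pass 70% of its speed; a pose out of reach is approached as far as the arm can. A call with a gripper value outside its range is refused whole. OPENING is the opening in per cent of the stroke, from 0 (shut) to 100 (fully open), set as the call begins (- or left out, the last holds). The fingers move at their own pace and stop on an object; the grip force is fixed at half the most. Time passes only in rows, so rows that do not move let the fingers close. It gives the time, the measured TCP pose, the force, the opening and the grip force at its end, in the units of the state.
- manip.state(): the state, without advancing time (a new reading comes with each control period).
- manip.grab_frame(name): name is "scene" or "top" or "wrist"; returns (picture, depth): 480x640x3 uint8, red, green, blue; 480x640 float32, m along the optical axis (not along the pixel's ray), 0 where there is no reading.
- manip.camera_model(name): a dict with "mtx" (3x3 intrinsics, pixels), "world_to_cam" (4x4, takes a point from world to camera coordinates). Camera axes: x right, y down, z forward; pixel columns grow to the right and rows downward; lengths in m; the calibration is good to about 2 mm. The wrist camera is an equidistant fisheye: a pixel r from the principal point sees the ray r / f radians off the axis. A picture is of the moment at which its call begins: read the wrist's pose just before it. camera_model takes no time and is no camera call; for the wrist camera it gives the pose at the moment of the call.
- manip.job_done(): hands the job in; it is judged then, once.
The state is a dict: "time": time; "joint_pos": joint angles; "joint_vel": joint speeds; "joint_efforts": joint torques, N m; "tool_pos": TCP position; "tool_rot": TCP orientation; "contact_force": force on the tool from outside, world axes, zero at the start; "ft_torque": the same for the moment, N m; "gripper_width": opening from 0.0 (shut) to 1.0 (fully open); "grasp_force": force on a finger pad.
Only numpy, scipy, OpenCV 4.12 (cv2) and the standard library are available. Lean on these libraries where they do the work, as an engineer would, in place of code of your own. Each camera call takes 0.05 s, during which the arm holds its last target. There are 200 camera calls.

## Working session

There is one attempt and no reset: what is moved stays moved. The work goes in short steps, Python scripts to look and compute and a shell command to move; the robot and the scene stay as the last step left them, time stands still between calls to the robot, and variables do not carry over. Pictures are saved under pics/ and viewed, at most 10 in all, crops included, and the job is handed in when it is done.

```bash
mkdir -p pics
python3 - <<'E'
from plant import manip
import cv2,numpy as np
for n in ("top","scene"):
    p,d=manip.grab_frame(n); cv2.imwrite(f"pics/{n}0.png",p[:,:,::-1]); np.savez(f"{n}0.npz",p=p,d=d)
s=manip.state(); print(s['time'],s['tool_pos'],s['tool_rot'],s['gripper_width'],manip.grip_point_offset)
E
```

```text
0.1 [ 0.14352414 -0.60771611  0.23017859] [-9.38721202e-04  9.93291320e-01  1.15635086e-01 -1.48846076e-05] 1.0013405989383986 0.0187
```

View pics/top0.png

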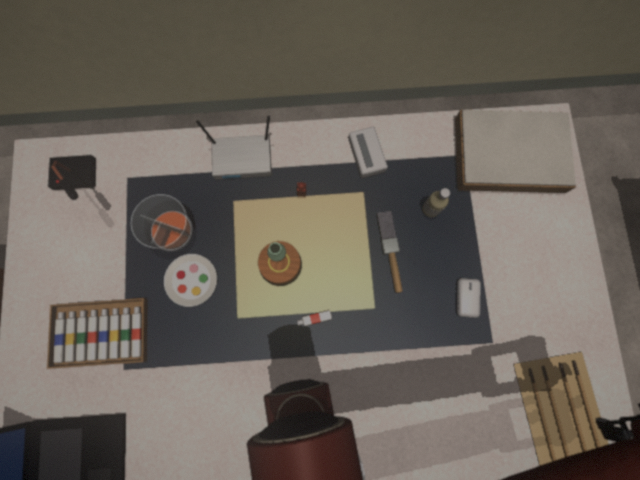

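View pics/scene0.png

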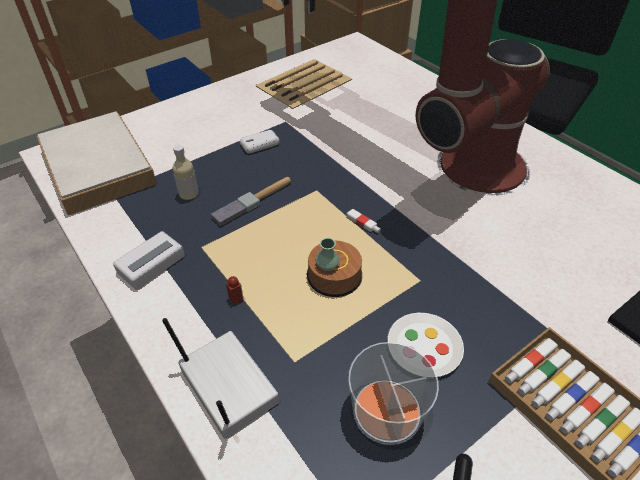

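The top view shows the stand at about (279,263), with the vase at about (277,250), toward its far edge. Next I get metric positions from the depth images.

```bash
cat > h.py <<'E'
from plant import manip
import numpy as np, cv2
from scipy.optimize import least_squares
def cloud(n,d):
    c=manip.camera_model(n); K=c['mtx']; T=np.linalg.inv(c['world_to_cam'])
    v,u=np.mgrid[:480,:640]
    P=np.stack([(u-K[0,2])/K[0,0]*d,(v-K[1,2])/K[1,1]*d,d],-1)
    return P@T[:3,:3].T+T[:3,3]
def circ(P,r):
    # robust fixed-radius circle fit
    f=lambda c:np.hypot(*(P-c).T)-r
    return least_squares(f,P.mean(0),loss='soft_l1',f_scale=.001).x
def px(n,P):
    c=manip.camera_model(n); q=c['world_to_cam']@np.r_[P,1]; q=c['mtx']@q[:3]; return q[:2]/q[2]
E
python3 - <<'E'
from h import *
for n,(u,v) in dict(top=(279,258),scene=(333,265)).items():
    z=np.load(n+'0.npz'); W=cloud(n,z['d']); p=z['p'].astype(int)
    m=np.zeros((480,640),bool); m[v-45:v+45,u-45:u+45]=1; m&=z['d']>0
    g=m&(W[...,2]>.06)&(W[...,2]<.14)
    s=m&(W[...,2]>.046)&(W[...,2]<.054)
    S=W[s]; V=W[g]
    print(n,manip.camera_model(n)['world_to_cam'].round(2).tolist(),s.sum(),g.sum())
    print(' stand bbox',S.min(0),S.max(0),'minEncl',cv2.minEnclosingCircle((S[:,:2]*1000).astype(np.float32)))
    print(' vase',V.min(0),V.max(0))
    for lo in np.arange(.055,.12,.01):
        B=V[(V[:,2]>lo)&(V[:,2]<lo+.01)]
        if len(B): print('  ',lo.round(3),len(B),B[:,:2].mean(0),np.ptp(B[:,:2],axis=0))
    b=m&(p[...,0]-p[...,2]>75)&(p[...,1]>130)&s; print(' brass',b.sum(), W[b][:,:2].mean(0) if b.any() else '')
    L=V[V[:,2]>.109]; print(' lip',len(L),cv2.minEnclosingCircle((L[:,:2]*1000).astype(np.float32)) if len(L) else '')
    # palette etc heights near approach
E
```

```text
top [[-0.07, -1.0, -0.0, 0.01], [-0.98, 0.07, -0.21, 0.57], [0.21, -0.01, -0.98, 1.07], [0.0, 0.0, 0.0, 1.0]] 1063 281
 stand bbox [0.47874194 0.00832186 0.04600083] [0.5865571  0.11715722 0.05396938] minEncl ((533.2404174804688, 62.36366653442383), 55.053077697753906)
 vase [0.53162899 0.04209728 0.06564026] [0.57524698 0.08801045 0.11895163]
   0.065 53 [0.54644576 0.06255429] [0.04361799 0.04591317]
   0.075 74 [0.54615217 0.06176771] [0.03652766 0.04053778]
   0.085 31 [0.54627824 0.06287273] [0.01896176 0.03303429]
   0.095 1 [0.54285961 0.06846802] [0. 0.]
   0.105 64 [0.55529821 0.06471389] [0.02774993 0.0293163 ]
   0.115 58 [0.55449425 0.06533346] [0.02854556 0.02726364]
 brass 0 
 lip 122 ((554.6183471679688, 65.25133514404297), 15.561387062072754)
scene [[-0.81, 0.59, -0.01, 0.45], [0.43, 0.57, -0.7, -0.17], [-0.41, -0.57, -0.71, 1.36], [0.0, 0.0, 0.0, 1.0]] 1230 536
 stand bbox [0.47703766 0.00680003 0.04608809] [0.58696547 0.11676043 0.05396479] minEncl ((531.317626953125, 62.40094757080078), 56.06201934814453)
 vase [0.5338303  0.04682012 0.06061395] [0.57756273 0.08841526 0.11790692]
   0.055 11 [0.56285774 0.08162392] [0.02318493 0.01302566]
   0.065 100 [0.56339613 0.07659359] [0.04373243 0.04146606]
   0.075 143 [0.5602902 0.0729402] [0.03946776 0.03961824]
   0.085 96 [0.55800763 0.07003726] [0.02958725 0.03085701]
   0.095 30 [0.55714599 0.06960667] [0.0167632  0.01349244]
   0.105 114 [0.55311578 0.06480442] [0.02978874 0.02993037]
   0.115 42 [0.5553956  0.06405177] [0.0254619  0.02684673]
 brass 67 [0.51448112 0.06553561]
 lip 152 ((554.0385131835938, 63.58043670654297), 16.296661376953125)
```

```bash
R='{"x":3.1,"y":-2.73}'
python3 -m crank '[{"x":3.1,"y":-2.73},{"x":3.1,"y":-2.73},{"x":3.1,"y":-2.73},{"x":3.1,"y":-2.73},{"x":3.1,"y":-2.73}]' 0
python3 -m crank '[{"x":3.1,"y":-2.73},{"x":3.1,"y":-2.73},{"x":3.1,"y":-2.73},{"x":3.1,"y":-2.73},{"x":3.1,"y":-2.73}]'
python3 -m crank '[{"x":3.1,"y":-2.73},{"x":3.1,"y":-2.73},{"x":3.1,"y":-2.73},{"x":3.1,"y":-2.73},{"x":3.1,"y":-2.73}]'
python3 -m crank '[{"x":3.1,"y":-2.73},{"x":3.1,"y":-2.73},{"x":3.1,"y":-2.73},{"x":3.1,"y":-2.73},{"x":3.1,"y":-2.73}]'
python3 -m crank '[{"turn":0.07},{"turn":0.06},{},{}]'
```

```text
schema error: expected keys x, y, z, turn
schema error: expected keys x, y, z, turn
schema error: expected keys x, y, z, turn
schema error: expected keys x, y, z, turn
schema error: expected keys x, y, z, turn
```

Run:
```python
from h import *
from scipy.spatial.transform import Rotation as R
s=manip.state(); q=s['tool_rot']; print(s['time'],s['tool_pos'],s['joint_pos'],s['gripper_width']); print(R.from_quat(np.r_[q[1:],q[0]]).as_matrix().round(3))
p,d=manip.grab_frame('wrist'); cv2.imwrite('pics/w1.png',p[:,:,::-1])
```

```text
0.1 [ 0.14352414 -0.60771611  0.23017859] [-1.45796914e+00  5.33069339e-02  1.61415233e+00 -3.56877739e-05
  1.47601073e+00 -1.18958211e-01] 1.0013405989383986
[[ 0.973  0.23  -0.   ]
 [ 0.23  -0.973  0.002]
 [ 0.    -0.002 -1.   ]]
```

View pics/w1.png

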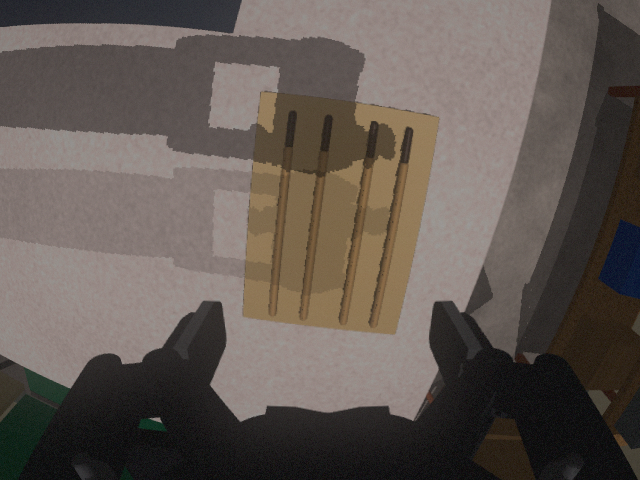

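The wrist picture is of the start pose: open fingers at the bottom, brush tray in the middle. Nothing has moved, because every key is required in each row.

```bash
python3 -m crank '[{"x":3.1,"y":-2.73,"z":0,"turn":0},{"x":3.1,"y":-2.73,"z":0,"turn":0},{"x":3.1,"y":-2.73,"z":0,"turn":0},{"x":3.1,"y":-2.73,"z":0,"turn":0},{"x":3.1,"y":-2.73,"z":0,"turn":0}]' 0
python3 -m crank '[{"x":3.1,"y":-2.73,"z":0,"turn":0},{"x":3.1,"y":-2.73,"z":0,"turn":0},{"x":3.1,"y":-2.73,"z":0,"turn":0},{"x":3.1,"y":-2.73,"z":0,"turn":0},{"x":3.1,"y":-2.73,"z":0,"turn":0}]'
python3 -m crank '[{"x":3.1,"y":-2.73,"z":0,"turn":0},{"x":3.1,"y":-2.73,"z":0,"turn":0},{"x":3.1,"y":-2.73,"z":0,"turn":0},{"x":3.1,"y":-2.73,"z":0,"turn":0},{"x":3.1,"y":-2.73,"z":0,"turn":0}]'
python3 -m crank '[{"x":3.1,"y":-2.73,"z":0,"turn":0},{"x":3.1,"y":-2.73,"z":0,"turn":0},{"x":3.1,"y":-2.73,"z":0,"turn":0},{"x":3.1,"y":-2.73,"z":0,"turn":0},{"x":3.1,"y":-2.73,"z":0,"turn":0}]'
python3 -m crank '[{"x":0,"y":0,"z":0,"turn":0.07},{"x":0,"y":0,"z":0,"turn":0.06},{"x":0,"y":0,"z":0,"turn":0},{"x":0,"y":0,"z":0,"turn":0}]'
```

```text
time: 0.65
tool_pos: [0.2636, -0.4382, 0.2309]
tool_rot: [-0.0, 0.993, 0.115, -0.0]
contact_force: [0.5, 0.9, -0.5]
gripper_width: 0.142
grasp_force: 0.0
time: 1.15
tool_pos: [0.3831, -0.2697, 0.2311]
tool_rot: [0.0, 0.993, 0.116, 0.0]
contact_force: [-0.0, -0.5, 0.0]
gripper_width: -0.003
grasp_force: 0.0
time: 1.65
tool_pos: [0.5026, -0.1012, 0.2311]
tool_rot: [0.0, 0.993, 0.116, -0.0]
contact_force: [0.3, -0.5, 0.5]
gripper_width: -0.0
grasp_force: 0.0
time: 2.15
tool_pos: [0.6221, 0.0672, 0.2308]
tool_rot: [0.0, 0.993, 0.116, -0.0]
contact_force: [0.9, -0.9, -0.1]
gripper_width: 0.001
grasp_force: 0.0
time: 2.55
tool_pos: [0.6214, 0.0655, 0.2309]
tool_rot: [-0.0, 0.999, 0.051, -0.0]
contact_force: [-1.0, -0.2, -0.5]
gripper_width: -0.003
grasp_force: 0.0
```

```bash
python3 -m crank '[{"x":0,"y":-0.57,"z":3.5,"turn":0},{"x":0,"y":0,"z":4.0,"turn":0},{"x":0,"y":0,"z":4.0,"turn":0},{"x":0,"y":0,"z":3.5,"turn":0},{"x":0,"y":0,"z":2.1,"turn":0}]'
python3 -m crank '[{"x":0,"y":0,"z":0,"turn":0},{"x":0,"y":0,"z":0,"turn":0}]'
python3 - <<'E'
from h import *
p,d=manip.grab_frame('scene'); np.savez('s1.npz',p=p,d=d)
a=p[160:340,220:460,::-1]; a=cv2.resize(a,None,fx=3.2,fy=3.2)
cv2.imwrite('pics/s1.png',a)
E
```

```text
time: 3.05
tool_pos: [0.6186, 0.0708, 0.0566]
tool_rot: [-0.0, 0.999, 0.051, -0.002]
contact_force: [0.1, -0.7, 0.6]
gripper_width: -0.0
grasp_force: 0.0
time: 3.25
tool_pos: [0.6211, 0.0709, 0.0607]
tool_rot: [0.0, 0.999, 0.051, 0.0]
contact_force: [0.2, -0.4, -0.1]
gripper_width: -0.001
grasp_force: 0.0
```

View pics/s1.png

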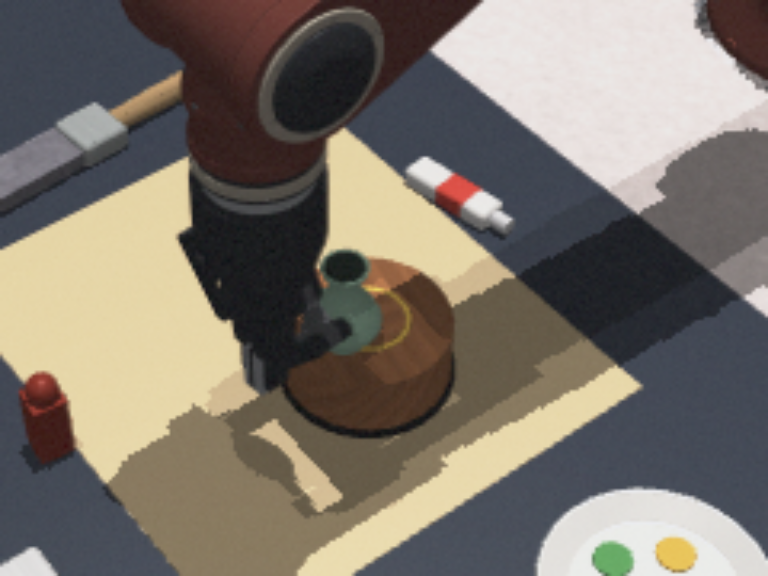

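Run:
```python
from h import *
f=lambda P:((px('scene',P)-[220,160])*3.2).round()
for P in [(.6211,.0709,.0607),(.5925,.065,.065),(.5545,.0645,.05),(.5325,.0623,.05),(.5545,.0645,.114)]: print(P,f(P))
d=np.load('s1.npz')['d']; W=cloud('scene',d)
for u,v in [(262,380),(262,350),(345,328),(325,335),(300,350),(330,310),(300,300),(270,260),(310,230),(190,240)]: print((u,v),W[int(v/3.2+160),int(u/3.2+220)].round(3))
m=(W[...,2]>.052)&(W[...,2]<.2)&(W[...,0]>.56)&(W[...,0]<.68)&(abs(W[...,1]-.065)<.1)
for lo in np.arange(.05,.17,.01):
    B=W[m&(W[...,2]>lo)&(W[...,2]<lo+.01)]; print(lo.round(2),len(B),B.min(0).round(3),B.max(0).round(3))
```

```text
(0.6211, 0.0709, 0.0607) [261. 382.]
(0.5925, 0.065, 0.065) [293. 350.]
(0.5545, 0.0645, 0.05) [341. 338.]
(0.5325, 0.0623, 0.05) [366. 320.]
(0.5545, 0.0645, 0.114) [342. 268.]
(262, 380) [0.628 0.079 0.078]
(262, 350) [0.629 0.082 0.108]
(345, 328) [0.604 0.128 0.152]
(325, 335) [0.616 0.126 0.152]
(300, 350) [0.627 0.117 0.139]
(330, 310) [0.566 0.068 0.089]
(300, 300) [0.622 0.111 0.173]
(270, 260) [0.636 0.105 0.206]
(310, 230) [0.613 0.107 0.218]
(190, 240) [0.634 0.021 0.151]
0.05 14 [0.561 0.036 0.052] [0.583 0.103 0.055]
0.06 35 [0.56  0.066 0.06 ] [0.631 0.086 0.07 ]
0.07 59 [0.561 0.058 0.07 ] [0.631 0.087 0.08 ]
0.08 75 [0.56  0.054 0.08 ] [0.631 0.086 0.09 ]
0.09 48 [0.56  0.056 0.09 ] [0.631 0.085 0.1  ]
0.1 54 [0.56  0.039 0.1  ] [0.634 0.104 0.11 ]
0.11 162 [0.56  0.034 0.11 ] [0.635 0.112 0.12 ]
0.12 99 [0.603 0.027 0.12 ] [0.637 0.118 0.13 ]
0.13 116 [0.622 0.017 0.13 ] [0.639 0.126 0.14 ]
0.14 136 [0.603 0.012 0.14 ] [0.638 0.134 0.15 ]
0.15 210 [0.601 0.012 0.15 ] [0.641 0.135 0.16 ]
0.16 124 [0.607 0.06  0.16 ] [0.64  0.124 0.17 ]
```

The fingertip is at about (261,382) in the crop, roughly 31 mm short of the vase at (341,338), with the linkage well above it. I'll close in, then push slowly.

```bash
python3 -m crank '[{"x":-0.6,"y":0,"z":0,"turn":0},{"x":-0.8,"y":0,"z":0,"turn":0},{"x":-0.6,"y":0,"z":0,"turn":0},{"x":-0.3,"y":0,"z":0,"turn":0},{"x":-0.1,"y":0,"z":0,"turn":0}]'
python3 -m crank '[{"x":-0.05,"y":0,"z":0,"turn":0},{"x":-0.05,"y":0,"z":0,"turn":0},{"x":-0.05,"y":0,"z":0,"turn":0},{"x":-0.05,"y":0,"z":0,"turn":0},{"x":-0.05,"y":0,"z":0,"turn":0}]'
python3 -m crank '[{"x":-0.05,"y":0,"z":0,"turn":0},{"x":-0.05,"y":0,"z":0,"turn":0},{"x":-0.05,"y":0,"z":0,"turn":0},{"x":-0.05,"y":0,"z":0,"turn":0},{"x":-0.05,"y":0,"z":0,"turn":0}]'
python3 -m crank '[{"x":-0.05,"y":0,"z":0,"turn":0},{"x":-0.05,"y":0,"z":0,"turn":0},{"x":-0.05,"y":0,"z":0,"turn":0},{"x":-0.05,"y":0,"z":0,"turn":0},{"x":-0.05,"y":0,"z":0,"turn":0}]'
python3 -m crank '[{"x":-0.05,"y":0,"z":0,"turn":0},{"x":-0.05,"y":0,"z":0,"turn":0},{"x":-0.05,"y":0,"z":0,"turn":0},{"x":-0.05,"y":0,"z":0,"turn":0},{"x":-0.05,"y":0,"z":0,"turn":0}]'
python3 -m crank '[{"x":-0.05,"y":0,"z":0,"turn":0},{"x":-0.05,"y":0,"z":0,"turn":0},{"x":-0.05,"y":0,"z":0,"turn":0},{"x":-0.05,"y":0,"z":0,"turn":0},{"x":-0.05,"y":0,"z":0,"turn":0}]'
cat > look.py <<'E'
from h import *
import sys
p,d=manip.grab_frame('scene'); W=cloud('scene',d); s=manip.state()
C=(s['tool_pos'][:2]); print(s['time'],s['tool_pos'],s['contact_force'].round(1) if hasattr(s['contact_force'],'round') else s['contact_force'])
g=p.astype(int); green=(g[...,1]>g[...,0]+8)&(W[...,2]>.06)&(abs(W[...,0]-.5425)<.045)&(abs(W[...,1]-.064)<.045)
L=W[green&(W[...,2]>.107)&(W[...,2]<.125)]
print('lip n',len(L),'c',cv2.minEnclosingCircle((L[:,:2]*1000).astype(np.float32)),'fit',(L[:,:2].min(0)+L[:,:2].max(0))*500,L[:,2].max())
cv2.imwrite(f'pics/{sys.argv[1]}.png',cv2.resize(p[210:310,270:400,::-1],None,fx=5,fy=5))
E
python3 look.py l1
```

```text
time: 3.8
tool_pos: [0.5966, 0.0688, 0.0605]
tool_rot: [-0.0, 0.999, 0.051, 0.0]
contact_force: [0.1, -0.0, -0.3]
gripper_width: 0.0
grasp_force: 0.0
time: 4.3
tool_pos: [0.5947, 0.0685, 0.0602]
tool_rot: [0.0, 0.999, 0.051, -0.0]
contact_force: [0.0, -0.9, -0.5]
gripper_width: -0.005
grasp_force: 0.0
time: 4.8
tool_pos: [0.5921, 0.0683, 0.0603]
tool_rot: [0.0, 0.999, 0.051, -0.0]
contact_force: [-0.0, 0.1, -0.9]
gripper_width: 0.004
grasp_force: 0.0
time: 5.3
tool_pos: [0.5898, 0.068, 0.0604]
tool_rot: [0.0, 0.999, 0.051, 0.0]
contact_force: [0.3, -0.3, -0.3]
gripper_width: 0.003
grasp_force: 0.3
time: 5.8
tool_pos: [0.5871, 0.0678, 0.0603]
tool_rot: [-0.0, 0.999, 0.051, 0.0]
contact_force: [0.6, 0.3, 0.3]
gripper_width: -0.003
grasp_force: 0.3
time: 6.3
tool_pos: [0.5847, 0.0675, 0.0603]
tool_rot: [0.0, 0.999, 0.051, 0.0]
contact_force: [0.6, -0.6, 0.1]
gripper_width: -0.0
grasp_force: 0.3
6.35 [0.58456541 0.06751992 0.06029216] [0.4 1.1 0.1]
lip n 5 c ((538.875732421875, 71.11145782470703), 6.805209159851074) fit [538.87567955  71.11145748] 0.11566105128823712
```

View pics/l1.png

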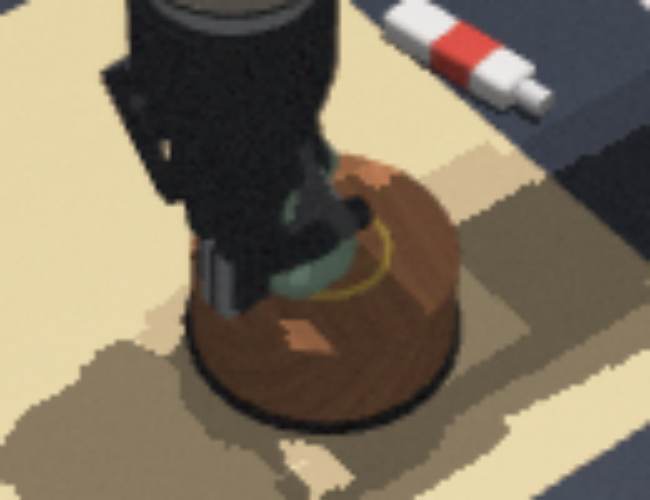

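The gripper hides most of the vase in this crop; its belly shows at about (315,270), already moving toward the ring. I'll push another 14 mm, back off and measure.

```bash
python3 -m crank '[{"x":-0.07,"y":0,"z":0,"turn":0},{"x":-0.07,"y":0,"z":0,"turn":0},{"x":-0.07,"y":0,"z":0,"turn":0},{"x":-0.07,"y":0,"z":0,"turn":0},{"x":-0.07,"y":0,"z":0,"turn":0}]'
python3 -m crank '[{"x":-0.07,"y":0,"z":0,"turn":0},{"x":-0.07,"y":0,"z":0,"turn":0},{"x":-0.07,"y":0,"z":0,"turn":0},{"x":-0.07,"y":0,"z":0,"turn":0},{"x":-0.07,"y":0,"z":0,"turn":0}]'
python3 -m crank '[{"x":-0.07,"y":0,"z":0,"turn":0},{"x":-0.07,"y":0,"z":0,"turn":0},{"x":-0.07,"y":0,"z":0,"turn":0},{"x":-0.07,"y":0,"z":0,"turn":0},{"x":-0.07,"y":0,"z":0,"turn":0}]'
python3 -m crank '[{"x":-0.07,"y":0,"z":0,"turn":0},{"x":-0.07,"y":0,"z":0,"turn":0},{"x":-0.07,"y":0,"z":0,"turn":0},{"x":-0.05,"y":0,"z":0,"turn":0},{"x":-0.03,"y":0,"z":0,"turn":0}]'
python3 -m crank '[{"x":0.3,"y":0,"z":0,"turn":0},{"x":1.0,"y":0,"z":0,"turn":0},{"x":2.0,"y":0,"z":0,"turn":0},{"x":2.0,"y":0,"z":0,"turn":0},{"x":2.0,"y":0,"z":0,"turn":0}]'
python3 look.py l2
python3 - <<'E'
from h import *
p,d=manip.grab_frame('top'); W=cloud('top',d)
g=p.astype(int); m=(abs(W[...,0]-.54)<.05)&(abs(W[...,1]-.064)<.05)
L=W[m&(W[...,2]>.107)&(W[...,2]<.125)]
print('top lip',len(L),cv2.minEnclosingCircle((L[:,:2]*1000).astype(np.float32)) if len(L) else '')
E
```

```text
time: 6.85
tool_pos: [0.5811, 0.0672, 0.0603]
tool_rot: [-0.0, 0.999, 0.051, -0.0]
contact_force: [0.7, 0.1, 0.8]
gripper_width: -0.002
grasp_force: 0.3
time: 7.35
tool_pos: [0.5776, 0.0668, 0.0603]
tool_rot: [-0.0, 0.999, 0.051, 0.0]
contact_force: [0.9, 0.1, 0.0]
gripper_width: 0.003
grasp_force: 0.3
time: 7.85
tool_pos: [0.5742, 0.0664, 0.0603]
tool_rot: [0.0, 0.999, 0.051, 0.0]
contact_force: [0.4, -0.5, -0.8]
gripper_width: -0.002
grasp_force: 0.3
time: 8.35
tool_pos: [0.5713, 0.0662, 0.0603]
tool_rot: [-0.0, 0.999, 0.051, -0.0]
contact_force: [0.4, -0.6, -0.2]
gripper_width: 0.001
grasp_force: 0.3
time: 8.85
tool_pos: [0.6453, 0.0737, 0.0602]
tool_rot: [-0.0, 0.999, 0.051, 0.0]
contact_force: [-0.1, 0.1, 0.3]
gripper_width: -0.001
grasp_force: 0.0
8.9 [0.64808032 0.07373542 0.06083557] [-0.1  0.7  1.2]
lip n 45 c ((535.9739379882812, 62.55964660644531), 15.22635555267334) fit [534.99496766  62.39523094] 0.11713928887454728
top lip 0
```

View pics/l2.png

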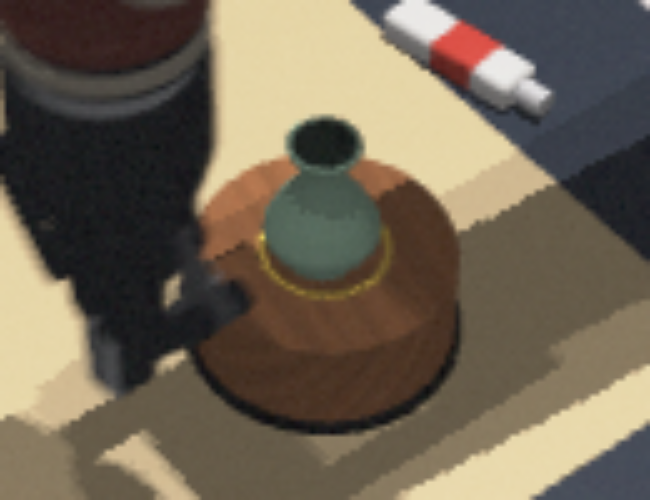

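The vase stands upright inside the ring: its belly is centred at about (322,230) and the ring at about (326,255). Measured offset is about 3–4 mm, well inside 9 mm, and the fingers are clear.

```bash
python3 -m crank '[{"x":0,"y":0,"z":0,"turn":0},{"x":0,"y":0,"z":0,"turn":0}]'
python3 -c "
from plant import manip
print(manip.job_done())"
```

```text
time: 9.15
tool_pos: [0.6432, 0.0736, 0.0598]
tool_rot: [-0.0, 0.999, 0.051, -0.001]
contact_force: [-0.9, 0.1, -0.7]
gripper_width: -0.0
grasp_force: 0.0
the job is handed in; nothing more can be done
None
```

I pushed the vase to about 3–4 mm from the stand's centre (limit 9 mm), upright inside the brass ring with the fingers clear, and handed the job in at about 9 s; no verdict was returned.

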